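Switch the vacuum distributor to line three

TASK

Switch the vacuum distributor to line three: with a fingertip, push the upright tab of its rotary selector round, without pinching or lifting it, until the tab points squarely at the marker with three dots. Only then press the steel start button at the front of the deck fully down and let it come back up. Leave the loose things around the distributor where they stand.

Things in the scene. Friction and masses are not known exactly. Their poses are not given: they have to be found in the camera images.
- distributor: White vacuum distributor, a box 280 x 280 mm and 60 mm high screwed to the bench; its top is a flat deck. Origin on the bench under the box's centre, z up. The selector's vertical axis passes through this origin. Its own -x side is the front (start button), its +x side carries four steel hose nozzles that stick out 34 mm.
- selector (a joint): Angle of the grey rotary selector on the deck, in rad: 0 when its tab points along the distributor's +x, growing anticlockwise seen from above; stops at -2.62 and +2.62 (it cannot pass over the front). It starts between -0.35 and 0.35. It has no clicks and stays where it is left. The selector is a disc 88 mm across, its top 22 mm above the deck, with a small steel cap to 26 mm.
- tab_mid (a point): Point in the middle of the one upright tab that sticks out of the selector, 68 mm from its axis, 22 mm above the deck; its x axis points outwards along the tab. The tab is 14 mm thick, reaches from the disc to 90 mm from the axis, and stands from 7 to 37 mm above the deck. Pushed here on its broad side, it turns the selector with about 2 N.
- tab_aim (a point): Point straight out along the tab, 112 mm from the selector's axis, at deck level: where the tab points on the circle of markers.
- rotor_seat (a joint): How far the selector has been lifted off its spindle, in m; 0 when it is seated. It only rests there by its weight of 3 N and could be lifted 25 mm, which must not happen.
- tab_left: The half of the tab's thickness on its anticlockwise side (7 mm thick); its frame is the selector's, origin on the axis at deck level, x along the tab.
- tab_right: The half of the tab's thickness on its clockwise side, likewise.
- marker1: White disc 44 mm across, 4 mm thick, fixed flat on the deck, with one raised black dot 11 mm across. Origin at the centre of its underside, 112 mm from the selector's axis. The four markers stand 70 and 130 degrees to either side of the distributor's +x direction; which is where varies.
- marker2: White disc 44 mm across, 4 mm thick, fixed flat on the deck, with two raised black dots 11 mm across. Origin at the centre of its underside, 112 mm from the selector's axis. The four markers stand 70 and 130 degrees to either side of the distributor's +x direction; which is where varies.
- marker3: White disc 44 mm across, 4 mm thick, fixed flat on the deck, with three raised black dots 11 mm across. Origin at the centre of its underside, 112 mm from the selector's axis. The four markers stand 70 and 130 degrees to either side of the distributor's +x direction; which is where varies.
- marker4: White disc 44 mm across, 4 mm thick, fixed flat on the deck, with four raised black dots 11 mm across. Origin at the centre of its underside, 112 mm from the selector's axis. The four markers stand 70 and 130 degrees to either side of the distributor's +x direction; which is where varies.
- start (a joint): Travel of the start button in m: 0 up, 0.006 fully down. A steel push button 28 mm across in a grey housing, standing on the deck at the middle of the front edge, 115 mm from the selector's axis; a spring needs about 5 N to push it fully down and returns it. It moves straight down.
- start_top (a point): Centre of the start button's top face.
- flask_rest: Loose white stepped plastic flask rest, 150 mm across and 36 mm high, on the bench left of the distributor. Origin at the centre of its underside. Bystander.
- measure: Loose white plastic measuring cylinder, foot 60 mm, 28 mm thick, 150 mm tall, on the bench right of the distributor. Origin at the centre of its underside. Bystander.
- reagent: Loose reagent bottle with blue cap, 60 mm across, 120 mm tall, on the bench right of the distributor. Origin at the centre of its underside. Bystander.
- clip: Loose yellow plastic joint clip, a C of 40 mm lying flat, 10 mm high, left of the distributor's front. Origin at its centre, on the bench. Bystander.

How it is judged:
By the outcome, as a careful person would: the job done as asked, in the order asked, and still so for the second after the job is handed in, with the robot touching nothing.
It also fails if it takes over 58 s, if anything falls off the work surface, if the arm or the gripper's body presses on something with over 40 N, if the wrist force passes 120 N, or if a joint passes its speed limit or range.

ROBOT

A 6-joint arm with a two-finger parallel gripper is mounted at the origin on the work surface. World frame = base frame: x ahead of the robot, y to its left, z up, the work surface at z = 0. Lengths are in m, angles in rad, forces in N, time in s.
With the tool pointing down it reaches from about 0.4 to 0.825 m from the base axis. Payload 7 kg.
Tool frame: the origin (TCP) lies at the centre of the arm's flange, where the gripper is bolted on; the fingertips stand 178 mm ahead of it and the grasp point (between the pads) lies arm.tcp_to_grasp ahead of it (arm.tcp_to_grasp is the distance from the TCP to the grasp point, in m); z points along the fingers, y is the direction in which the jaws open and shut (so a half turn about z gives the same grasp; the last joint's range is limited). The gripper opens to 88 mm and grips with 3 to 60 N. Pads are 19 mm wide; open, the fingers measure 130 mm over their backs; the gripper's body (78 mm by 193 mm) begins 47 mm behind the grasp point.
Start: joints at [-1.031, 0.359, 0.012, 0, -1.224, -0.288], TCP at [0.168, -0.654, 0.405] pointing down, gripper open.
Joint ranges: [-3.07, 3.07], [-1.43, 2.12], [-1.02, 1.25], [-3.03, 1.67], [-3.05, -0], [-3.03, 3.03]. Speed limits (rad/s): [2.39, 2.39, 3.01, 3.14, 3.14, 3.14].

INTERFACE

Orientations are given as [roll, pitch, yaw] about the fixed x, y, z axes, in that order (R = Rz(yaw) Ry(pitch) Rx(roll)).
In Python, from station import arm gives the robot as it stands.
- The arm moves only by the tool move_arm, never from a script. Its argument "deltas" is a list of rows, each a list of 6 numbers: the shift along the world's x, y, z in mm, then the turn, a rotation vector about the world's x, y, z in degrees. In form: [[tx, ty, tz, ax, ay, az], ...]. A call has exactly 5 rows; each row shifts and turns the commanded pose from where the row before left it; what a row does not reach is not made up. A row lasts 1/12 s, in which the tool goes at most 41.7 mm and 7.16 degrees, less where a joint would pass 70% of its speed; a pose out of reach is approached as far as the arm can. A call with a gripper value outside its range is refused whole. "claw" is the closure in counts, from 0 (fully open) to 255 (shut), set as the call begins (left out, the last holds). The fingers move at their own pace and stop on an object; "squeeze" is the grip in N (left out, the last holds). Time passes only in rows, so rows that do not move let the fingers close, or fill a call up. It gives the time, the measured TCP pose, the force and the opening at its end, in the units of the state.
- arm.get_state(): the state, without advancing time (a new reading comes with each control period).
- arm.grab_frame(name): name is "scene" or "top"; returns the picture (400x640x3 uint8, red, green, blue); there is no depth.
- arm.calibration(name): a dict with "intrinsics" (3x3 intrinsics, pixels), "T" (4x4, takes a point from camera to world coordinates). Camera axes: x right, y up, looking along -z (the intrinsics and any distortion apply to the point x, -y, -z); pixel columns grow to the right and rows downward; lengths in m; the calibration is good to about 2 mm. A picture is of the moment at which its call begins. calibration takes no time and is no camera call.
- arm.job_done(): hands the job in, once; it reports no verdict.
Trained networks look in the newest picture that a camera, given by its name, has taken for a name from the list of things; names that differ only in an ending like _2 or _b are one class to them, and where a whole thing is asked for, a point or a joint stands for the part that bears it (a point fixed in the world has none). Each returns a list of dicts, best first, with "score" (0 to 1); they miss things now and then, are a little off and sometimes report something else, mostly with a low value. They report only what shows in the picture. A call takes as long as a camera call.
- arm.spot_in(thing, camera): "xy" ([column, row] in pixels, amid what is visible of it).
- arm.masks_of(thing, camera): "pixels" (400x640 bool, what is visible of it) and "xy" ([column, row] in pixels, amid what is visible of it).
- arm.spot_point(thing, camera): "xy" ([column, row] in pixels: a listed point, or the origin of a listed thing).
The state is a dict: "t": time; "q": joint angles; "qd": joint speeds; "joint_efforts": joint torques, N m; "eef_pos": TCP position; "ee_rot": TCP orientation; "force": force on the tool from outside, world axes, zero at the start; "moment": the same for the moment, N m; "width": finger opening in m.
Only numpy, scipy, OpenCV 4.12 (cv2) and the standard library are available. Lean on these libraries where they do the work, as an engineer would, in place of code of your own. Each camera call takes 0.05 s, during which the arm holds its last target. There are 200 camera calls.

## Working session

There is one attempt and no reset: what is moved stays moved. The work goes in short steps, Python scripts to look and compute and a tool call to move; the robot and the scene stay as the last step left them, time stands still between calls to the robot, and variables do not carry over. Pictures are saved under pics/ and viewed, about 8 in all and at most 12, crops included, and the job is handed in when it is done.

Besides the shell and the picture viewer there is one more tool, called after "Request:" by a JSON object that holds its "api" and its "payload". move_arm: Moves the arm, as the interface text tells. Its arguments: {"type":"object","properties":{"deltas":{"type":"array","items":{"type":"array","items":{"type":"number"}}},"claw":{"type":"number"},"squeeze":{"type":"number"}},"required":["deltas"]}

```bash
mkdir -p pics
cat > h.py <<'E'
import numpy as np, cv2
from station import arm
def ray(uv,cam):
    c=arm.calibration(cam);K=np.array(c["intrinsics"]);T=np.array(c["T"])
    d=np.linalg.inv(K)@[uv[0],uv[1],1]; d=T[:3,:3]@[d[0],-d[1],-d[2]]
    return T[:3,3],d
def at(uv,cam,z):
    o,d=ray(uv,cam); return o+d*(z-o[2])/d[2]
def proj(p,cam):
    c=arm.calibration(cam);K=np.array(c["intrinsics"]);T=np.array(c["T"])
    q=T[:3,:3].T@(np.array(p)-T[:3,3]); u=K@[q[0],-q[1],-q[2]]; return u[:2]/u[2]
def save(cam,name):
    im=arm.grab_frame(cam); cv2.imwrite(f"pics/{name}.png",im[:,:,::-1]); return im
E
python3 - <<'E'
from h import *
print(arm.tcp_to_grasp,arm.get_state()); 
for c in("top","scene"):
    save(c,c+"0"); k=arm.calibration(c); print(c,{x:k[x] for x in k if x!='T'}, np.round(k["T"],3).tolist())
hs={"distributor":0,"tab_mid":.082,"tab_aim":.06,"marker1":.06,"marker2":.06,"marker3":.06,"marker4":.06,"start_top":None,"tab_left":.06,"flask_rest":0,"measure":0,"reagent":0,"clip":0}
for n,z in hs.items():
    for c in("top","scene"):
        for r in arm.spot_point(n,c)[:2]:
            print(n,c,round(r["score"],2),np.round(r["xy"],1),np.round(at(r["xy"],c,.08 if z is None else z),4))
E
```

```text
0.1593 {'t': 0.0, 'q': array([-1.03087073e+00,  3.59392545e-01,  1.10625408e-02, -3.34885101e-04,
       -1.22415419e+00, -2.88120726e-01]), 'qd': array([ 1.24335919e-03, -3.28929553e-05,  3.11863350e-04,  1.15188542e-03,
        1.01974164e-03, -5.41285506e-04]), 'joint_efforts': array([ 5.15685842e-04, -5.82707334e+01,  2.93053633e+01,  6.99657887e+00,
        6.85199499e-03, -1.77102997e-04]), 'eef_pos': array([ 0.16813504, -0.65351588,  0.40372315]), 'ee_rot': array([ 3.13988490e+00, -1.77816929e-04, -2.88990167e+00]), 'force': array([0.36446737, 0.70042897, 0.74979356]), 'moment': array([ 0.01354929,  0.01902232, -0.03121376]), 'width': 0.087601891543027}
top {'intrinsics': array([[468.34364237,   0.        , 328.14678493],
       [  0.        , 468.34364237, 203.61541959],
       [  0.        ,   0.        ,   1.        ]])} [[0.013, 0.981, -0.191, 0.374], [-1.0, 0.011, -0.009, 0.04], [-0.007, 0.191, 0.981, 0.99], [0.0, 0.0, 0.0, 1.0]]
scene {'intrinsics': array([[434.53889335,   0.        , 318.54883671],
       [  0.        , 434.53889335, 198.52863657],
       [  0.        ,
[... 1417 characters left out ...]
8.3] [0.4822 0.0827 0.08  ]
start_top scene 0.71 [322.8 227.1] [0.6318 0.0472 0.08  ]
start_top scene 0.69 [330.1 164.5] [0.4865 0.0816 0.08  ]
flask_rest top 0.92 [222.3 162.6] [0.6563 0.2832 0.    ]
flask_rest scene 0.71 [432.5 239.6] [0.6521 0.2838 0.    ]
measure top 0.6 [420.6 197.9] [ 0.5821 -0.1495  0.    ]
measure scene 0.68 [227.4 232.7] [ 0.5827 -0.1537  0.    ]
measure scene 0.49 [319.8 226.5] [0.5921 0.0468 0.    ]
reagent top 0.58 [422.4 272.9] [ 0.4219 -0.1492  0.    ]
reagent scene 0.68 [230.2 171.2] [ 0.4248 -0.1438  0.    ]
clip top 0.74 [225.1 220. ] [0.5289 0.2701 0.    ]
clip top 0.4 [327.7 191.4] [0.5942 0.051  0.    ]
clip scene 0.61 [416.4 192. ] [0.5321 0.2768 0.    ]
```

Run:
```python
import cv2
a=cv2.imread("pics/top0.png")[100:300,190:450]; cv2.imwrite("pics/c1.png",cv2.resize(a,None,fx=3,fy=3,interpolation=cv2.INTER_CUBIC))
a=cv2.imread("pics/scene0.png")[120:310,190:450]; cv2.imwrite("pics/c2.png",cv2.resize(a,None,fx=3,fy=3,interpolation=cv2.INTER_CUBIC))
```

```text
(no output)
```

View pics/c1.png

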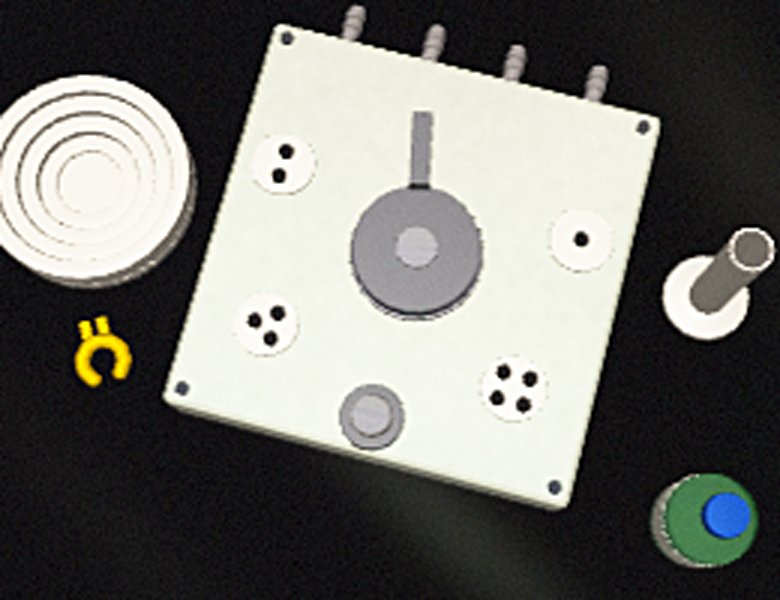

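View pics/c2.png

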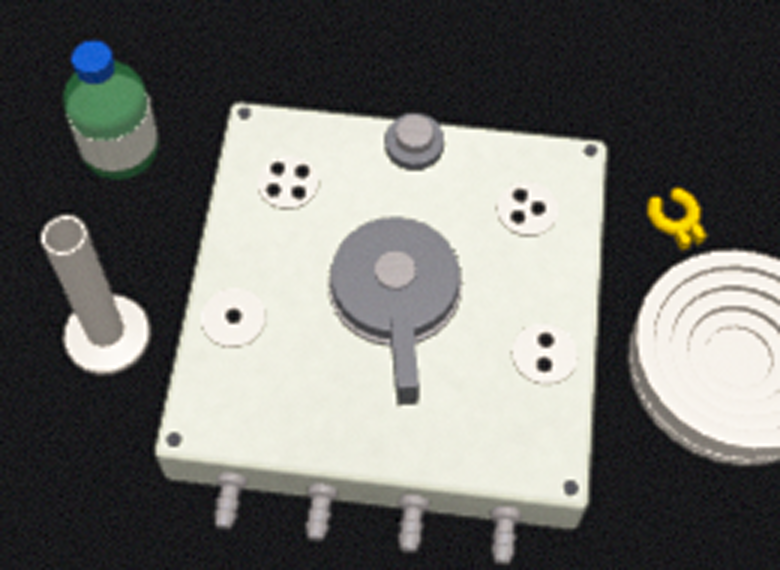

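The top crop (3x, offset 190,100) shows marker 3 at full-frame pixel (278,208), with markers 2, 1 and 4 at (284,154), (383,179) and (361,229). The tab points up the picture from the axis at about (329,182), and the button is at (313,238). The scene crop agrees, so the tab has to go anticlockwise to +130°. Next I fit the pose.

```bash
cat > fit.py <<'E'
from h import *
from scipy.optimize import least_squares
ang=np.radians([70,130,-70,-130])   # m2 m3 m1 m4
cl={"top":(np.array([[283,163],[266,325],[581,239],[513,388]])+.5)/3-.5+[190,100],
    "scene":(np.array([[545,354],[527,207],[234,317],[289,182]])+.5)/3-.5+[190,120]}
def pts(p): return [(p[0]+.112*np.cos(a+p[2]),p[1]+.112*np.sin(a+p[2]),.064) for a in ang]
def f(p,cams=("top","scene")): return np.concatenate([(np.array([proj(q,c) for q in pts(p)])-cl[c]).ravel() for c in cams])
if __name__=="__main__":
    for cs in (("top",),("scene",),("top","scene")):
        s=least_squares(f,[.592,.047,-.26],args=(cs,)); print(cs,s.x,np.degrees(s.x[2]),np.round(s.fun,1))
    p=s.x
    # tab end & button
    tabt=at((np.array([423,112])+.5)/3-.5+[190,100],"top",.097); print("tabend",tabt,np.degrees(np.arctan2(tabt[1]-p[1],tabt[0]-p[0])),np.hypot(*(tabt[:2]-p[:2])))
    a=(np.array([371,414])+.5)/3-.5+[190,100]; b=(np.array([414,132])+.5)/3-.5+[190,120]
    for z in(.07,.075,.08,.085,.09): print(z,at(a,"top",z)[:2],at(b,"scene",z)[:2])
    print("button xy",p[:2]-.115*np.array([np.cos(p[2]),np.sin(p[2])]))
E
python3 fit.py
```

```text
('top',) [ 0.59449589  0.04884635 -0.24486517] -14.029740664885287 [-0.2  0.3 -0.1 -0.4  0.   0.1  0.3  0.1]
('scene',) [ 0.59552151  0.04920356 -0.24698562] -14.151233548863136 [ 0.1 -0.3  0.3  0.4 -0.2  0.  -0.3 -0.1]
('top', 'scene') [ 0.59495438  0.04903148 -0.24589351] -14.088660532838961 [-0.2  0.  -0.2 -0.7 -0.1 -0.1  0.1 -0.1 -0.  -0.6  0.2  0.1 -0.2 -0.2
 -0.4 -0.3]
tabend [0.68399347 0.04547906 0.097     ] -2.2847376973196654 0.08910992525274755
0.07 [0.4847466  0.07739673] [0.47713021 0.07785912]
0.075 [0.48414553 0.07719447] [0.48042443 0.07729865]
0.08 [0.48354447 0.0769922 ] [0.48371864 0.07673817]
0.085 [0.4829434  0.07678994] [0.48701285 0.0761777 ]
0.09 [0.48234234 0.07658768] [0.49030706 0.07561722]
button xy [0.48341356 0.07702513]
```

Request:
{"api": "move_arm", "payload": {"deltas": [[20,26,0,0,0,-0.7],[20,26,0,0,0,-0.7],[20,26,0,0,0,-0.7],[20,26,0,0,0,-0.7],[20,26,0,0,0,-0.7]], "claw": 255, "squeeze": 10}}

```text
t: 1.82
eef_pos: [0.2687, -0.5225, 0.4047]
ee_rot: [-3.141, 0.0, -2.952]
force: [0.5, 0.2, 1.0]
width: 0.0599
```

Request:
{"api": "move_arm", "payload": {"deltas": [[20,26,0,0,0,-0.7],[20,26,0,0,0,-0.7],[20,26,0,0,0,-0.7],[20,26,0,0,0,-0.7],[20,26,0,0,0,-0.7]]}}

```text
t: 2.23
eef_pos: [0.3688, -0.3923, 0.405]
ee_rot: [-3.141, 0.001, -3.013]
force: [0.8, -0.2, -0.9]
width: 0.0262
```

Request:
{"api": "move_arm", "payload": {"deltas": [[20,26,0,0,0,-0.7],[20,26,0,0,0,-0.7],[20,26,0,0,0,-0.7],[20,26,0,0,0,-0.7],[20,26,0,0,0,-0.7]]}}

```text
t: 2.65
eef_pos: [0.4688, -0.2622, 0.4051]
ee_rot: [-3.141, 0.001, -3.074]
force: [0.4, -0.3, -0.7]
width: 0.0005
```

Request:
{"api": "move_arm", "payload": {"deltas": [[20,26,0,0,0,-0.7],[20,26,0,0,0,-0.7],[20,26,0,0,0,-0.7],[20,26,0,0,0,-0.7],[20,26,0,0,0,-0.7]]}}

```text
t: 3.07
eef_pos: [0.5689, -0.1322, 0.405]
ee_rot: [3.142, 0.001, -3.135]
force: [-0.0, 0.4, -0.2]
width: 0.0008
```

Request:
{"api": "move_arm", "payload": {"deltas": [[20,26,0,0,0,-0.7],[20,26,0,0,0,-0.7],[20,26,0,0,0,-0.7],[10,16,0,0,0,0],[0,0,0,0,0,0]]}}

```text
t: 3.48
eef_pos: [0.64, -0.0367, 0.4039]
ee_rot: [-3.142, -0.0, 3.115]
force: [-0.1, 0.4, 0.9]
width: 0.0008
```

Request:
{"api": "move_arm", "payload": {"deltas": [[10,21,0,0,0,-0.8],[11,20,0,0,0,0],[0,0,-25,0,0,0],[0,0,-25,0,0,0],[0,0,-25,0,0,0]]}}

```text
t: 3.9
eef_pos: [0.659, 0.0014, 0.3292]
ee_rot: [3.141, 0.001, 3.099]
force: [-0.5, -0.5, -1.0]
width: 0.0005
```

Request:
{"api": "move_arm", "payload": {"deltas": [[0,0,-25,0,0,0],[0,0,-25,0,0,0],[0,0,-18,0,0,0],[0,0,-12,0,0,0],[0,0,0,0,0,0]]}}

```text
t: 4.32
eef_pos: [0.6581, 0.0007, 0.2469]
ee_rot: [-3.141, -0.004, 3.098]
force: [-1.8, 0.4, 0.2]
width: 0.0006
```

Run:
```python
from h import *
a=save("top","t1")[80:280,210:450]; b=save("scene","s1")[110:310,200:440]
im=np.vstack([a,b]) if 0 else np.hstack([a,b]); cv2.imwrite("pics/c3.png",cv2.resize(im,(800,333),interpolation=cv2.INTER_CUBIC)[:,:,::-1]); print(arm.get_state()["eef_pos"])
```

```text
[0.65938722 0.00108537 0.250151  ]
```

View pics/c3.png

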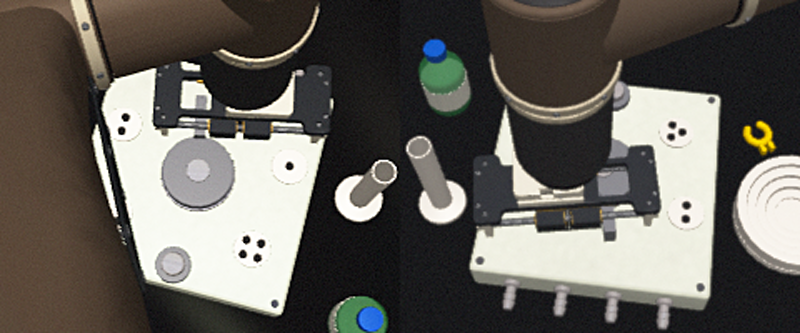

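The fingertips are down on the clockwise side of the tab with a small gap (tab about 200,100 in the left half), and nothing else is touched. I now work out the arc rows.

Run:
```python
import numpy as np
def P(d,o=30):
    f=np.radians(d); return np.array([595+68*np.cos(f)+o*np.sin(f), 49+68*np.sin(f)-o*np.cos(f)])
L=np.array([659.4,1.1]); 
phis=list(np.arange(-2.3,103,5)); 
rows=[]
for d in phis:
    t=P(d); dl=np.round(t-L,1); L=L+dl; rows.append(dl.tolist()+[0,0,0,5 if rows else 0])
for i in range(0,len(rows),5): print(rows[i:i+5],phis[i:i+5])
```

```text
[[2.3, 15.2, 0, 0, 0, 0], [2.6, 5.9, 0, 0, 0, 5], [2.1, 6.2, 0, 0, 0, 5], [1.5, 6.3, 0, 0, 0, 5], [1.0, 6.4, 0, 0, 0, 5]] [np.float64(-2.3), np.float64(2.7), np.float64(7.7), np.float64(12.7), np.float64(17.7)]
[[0.4, 6.5, 0, 0, 0, 5], [-0.1, 6.4, 0, 0, 0, 5], [-0.8, 6.5, 0, 0, 0, 5], [-1.3, 6.3, 0, 0, 0, 5], [-1.8, 6.3, 0, 0, 0, 5]] [np.float64(22.7), np.float64(27.7), np.float64(32.7), np.float64(37.7), np.float64(42.7)]
[[-2.3, 6.0, 0, 0, 0, 5], [-2.9, 5.8, 0, 0, 0, 5], [-3.4, 5.5, 0, 0, 0, 5], [-3.9, 5.3, 0, 0, 0, 5], [-4.2, 4.8, 0, 0, 0, 5]] [np.float64(47.7), np.float64(52.7), np.float64(57.7), np.float64(62.7), np.float64(67.7)]
[[-4.7, 4.5, 0, 0, 0, 5], [-5.1, 4.0, 0, 0, 0, 5], [-5.4, 3.6, 0, 0, 0, 5], [-5.7, 3.1, 0, 0, 0, 5], [-5.9, 2.6, 0, 0, 0, 5]] [np.float64(72.7), np.float64(77.7), np.float64(82.7), np.float64(87.7), np.float64(92.7)]
[[-6.2, 2.1, 0, 0, 0, 5], [-6.3, 1.5, 0, 0, 0, 5]] [np.float64(97.7), np.float64(102.7)]
```

Request:
{"api": "move_arm", "payload": {"deltas": [[0.5,5,0,0,0,0],[0.5,4,0,0,0,0],[0.5,3,0,0,0,0],[0.5,3,0,0,0,0],[2.6,6,0,0,0,5]]}}

```text
t: 4.83
eef_pos: [0.6636, 0.0225, 0.2504]
ee_rot: [3.141, 0.001, -3.099]
force: [-1.5, -1.9, 0.8]
width: 0.0005
```

Request:
{"api": "move_arm", "payload": {"deltas": [[2.1,6.2,0,0,0,5],[1.5,6.3,0,0,0,5],[1.0,6.4,0,0,0,5],[0.4,6.5,0,0,0,5],[-0.1,6.4,0,0,0,5]]}}

```text
t: 5.25
eef_pos: [0.6687, 0.0544, 0.2501]
ee_rot: [-3.141, -0.0, -2.657]
force: [-0.5, -1.7, 1.1]
width: 0.0003
```

Run:
```python
from h import *
a=save("top","t2")[80:280,210:450]; b=save("scene","s2")[110:310,200:440]
im=np.hstack([a,b]); cv2.imwrite("pics/c4.png",cv2.resize(im,(800,333),interpolation=cv2.INTER_CUBIC)[:,:,::-1]); print(arm.get_state()["eef_pos"],arm.get_state()["force"])
```

```text
[0.66871702 0.05496461 0.2501    ] [-0.29756773  0.08661901 -0.55431657]
```

View pics/c4.png

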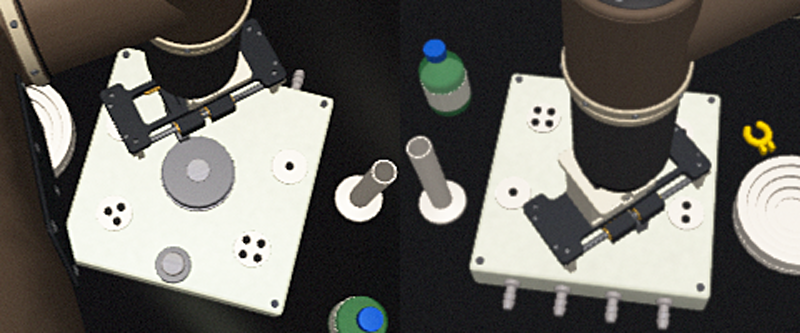

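The tab is being carried along under the gripper and the finger is on the planned arc. Continuing.

Request:
{"api": "move_arm", "payload": {"deltas": [[-0.8,6.5,0,0,0,5],[-1.3,6.3,0,0,0,5],[-1.8,6.3,0,0,0,5],[-2.3,6,0,0,0,5],[-2.9,5.8,0,0,0,5]]}}

```text
t: 5.77
eef_pos: [0.6597, 0.0849, 0.25]
ee_rot: [-3.141, 0.0, -2.224]
force: [1.5, -2.6, 0.3]
width: 0.0004
```

Request:
{"api": "move_arm", "payload": {"deltas": [[-3.4,5.5,0,0,0,5],[-3.9,5.3,0,0,0,5],[-4.2,4.8,0,0,0,5],[-4.7,4.5,0,0,0,5],[-5.1,4,0,0,0,5]]}}

```text
t: 6.18
eef_pos: [0.6383, 0.109, 0.25]
ee_rot: [-3.141, 0.0, -1.788]
force: [1.3, -2.3, 0.4]
width: 0.0004
```

Request:
{"api": "move_arm", "payload": {"deltas": [[-5.4,3.6,0,0,0,5],[-5.7,3.1,0,0,0,5],[-5.9,2.6,0,0,0,5],[-6.2,2.1,0,0,0,5],[-3.2,0.8,0,0,0,2.5]]}}

```text
t: 6.6
eef_pos: [0.6118, 0.1214, 0.2503]
ee_rot: [-3.14, 0.0, -1.394]
force: [2.1, -1.4, -1.0]
width: 0.0006
```

Run:
```python
from h import *
a=save("top","t3")[100:300,210:450]; b=save("scene","s3")[110:310,200:440]
im=np.hstack([a,b]); cv2.imwrite("pics/c5.png",cv2.resize(im,(800,333),interpolation=cv2.INTER_CUBIC)[:,:,::-1]); print(arm.get_state()["eef_pos"],arm.get_state()["force"],arm.get_state()["ee_rot"])
for n,z in(("tab_mid",.082),("tab_aim",.06)):
  for c in("top","scene"):
    for r in arm.spot_point(n,c)[:1]:
      p=at(r["xy"],c,z)[:2]-[.595,.049]; print(n,c,r["score"],np.degrees(np.arctan2(p[1],p[0])),np.hypot(*p))
```

```text
[0.61170927 0.12136741 0.25019057] [ 0.04538244 -0.26185939 -0.28958162] [-3.14066159e+00  2.64914196e-04 -1.39757180e+00]
tab_mid top 0.8 95.90830608464734 0.06758574405200078
tab_mid scene 0.79 100.09363544676415 0.06367389335256982
tab_aim top 0.75 95.16271446991581 0.11090647799389579
```

View pics/c5.png

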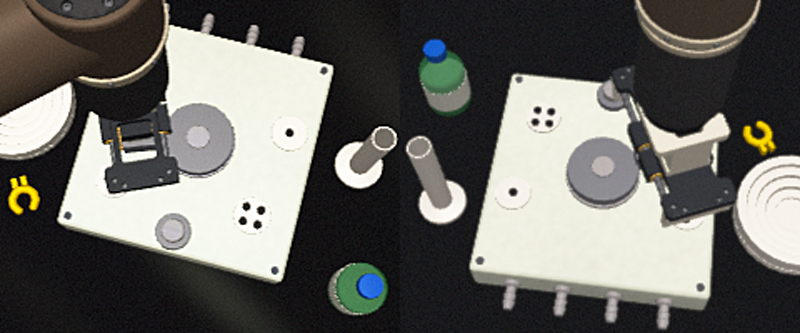

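The tab is at about 96° world and the target is 115.9°. The finger is still on the correct side. I push 15° more, slowing down, then back off for a clear look.

Request:
{"api": "move_arm", "payload": {"deltas": [[-3.8,0.8,0,0,0,3],[-3.9,0.6,0,0,0,3],[-3.9,0.4,0,0,0,3],[-3.9,0.2,0,0,0,3],[-3.9,0,0,0,0,3]]}}

```text
t: 7.32
eef_pos: [0.5929, 0.1234, 0.2498]
ee_rot: [-3.141, -0.0, -1.133]
force: [1.3, -0.5, -0.1]
width: 0.0005
```

Request:
{"api": "move_arm", "payload": {"deltas": [[0,0,0,0,0,0],[10,0,0,0,0,0],[25,5,0,0,0,0],[35,5,0,0,0,0],[35,0,0,0,0,0]]}}

```text
t: 7.73
eef_pos: [0.6993, 0.134, 0.2501]
ee_rot: [-3.141, -0.0, -1.136]
force: [0.3, 1.1, -0.2]
width: 0.0008
```

Run:
```python
from h import *
a=save("top","t4")[130:280,230:390]; b=save("scene","s4")[130:280,270:430]
im=np.hstack([a,b]); cv2.imwrite("pics/c6.png",cv2.resize(im,(800,375),interpolation=cv2.INTER_CUBIC)[:,:,::-1]); print(arm.get_state()["eef_pos"],arm.get_state()["ee_rot"])
for n,z in(("tab_mid",.082),("tab_aim",.06)):
  for c in("top","scene"):
    for r in arm.spot_point(n,c)[:1]:
      p=at(r["xy"],c,z)[:2]-[.595,.049]; print(n,c,r["score"],np.degrees(np.arctan2(p[1],p[0])),np.hypot(*p))
for c in("top","scene"):
  for q in((.595,.049,.082),): print(c,proj(q,c))
```

```text
[0.70217588 0.13317272 0.24842341] [-3.14066003e+00 -1.06110653e-03 -1.13725680e+00]
tab_mid top 0.67 105.76216450228337 0.06993415254480032
tab_mid scene 0.57 117.88784372459655 0.06344950425300472
tab_aim top 0.58 112.65202111294353 0.10751601760456028
top [328.38690941 182.06827927]
scene [321.38650313 210.18584427]
```

View pics/c6.png

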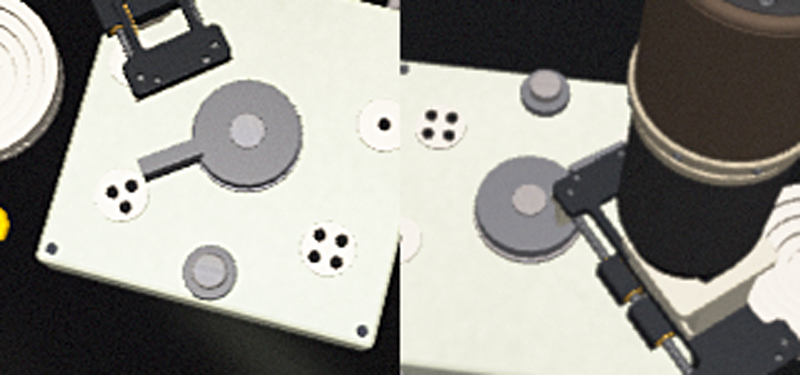

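Top view: the tab (crop 140–200, 140–180) now points a little short of marker 3 (crop 122,195). The scene view of it is blocked. I measure the angle by matching a silhouette of the tab to the image.

```bash
cat > tab.py <<'E'
from h import *
import sys
def measure(im,cam,ax=(.595,.049),lo=90,hi=130):
    S=8; K=S
    hsv=cv2.cvtColor(im,cv2.COLOR_RGB2HSV)[:,:,2].astype(np.float32)
    best=[]
    for d in np.arange(lo,hi,.25):
        f=np.radians(d); e=np.array([np.cos(f),np.sin(f)]); n=np.array([-e[1],e[0]])
        def hull(r0,r1,w):
            P=[proj((*(np.array(ax)+r*e+s*w*n),z),cam) for r in(r0,r1) for s in(-1,1) for z in(.067,.097)]
            m=np.zeros(im.shape[:2],np.float32); big=np.zeros((400*4,640*4),np.uint8)
            cv2.fillConvexPoly(big,cv2.convexHull(((np.array(P,np.float32)+.5)*4).astype(np.int32)),255)
            return cv2.resize(big,(640,400),interpolation=cv2.INTER_AREA)/255.
        a=hull(.055,.088,.007); b=np.clip(hull(.055,.088,.014)-a,0,1)
        best.append((( hsv*b).sum()/b.sum()-(hsv*a).sum()/a.sum(),d))
    best=np.array(best); i=best[:,0].argmax()
    j=slice(max(i-6,0),i+7); c=np.polyfit(best[j,1],best[j,0],2); return -c[1]/2/c[0],best[i]
if __name__=="__main__":
    for f,c in[a.split(":") for a in sys.argv[1:]]: print(f,c,measure(cv2.imread(f"pics/{f}.png")[:,:,::-1].copy(),c,lo=-20 if f[1]=="0" or f.endswith("0") else 90,hi=20 if f.endswith("0") else 130))
E
python3 tab.py top0:top scene0:scene t4:top
```

```text
top0 top (np.float64(-1.96504263615847), array([85.77401035, -1.75      ]))Traceback (most recent call last):
  File "tab.py", line 19, in <module>
    for f,c in[a.split(":") for a in sys.argv[1:]]: print(f,c,measure(cv2.imread(f"pics/{f}.png")[:,:,::-1].copy(),c,lo=-20 if f[1]=="0" or f.endswith("0") else 90,hi=20 if f.endswith("0") else 130))
                                                              ~~~~~~~^^^^^^^^^^^^^^^^^^^^^^^^^^^^^^^^^^^^^^^^^^^^^^^^^^^^^^^^^^^^^^^^^^^^^^^^^^^^^^^^^^^^^^^^^^^^^^^^^^^^^^^^^^^^^^^^^^^^^^^^^^^^^^^^^
  File "tab.py", line 14, in measure
    a=hull(.055,.088,.007); b=np.clip(hull(.055,.088,.014)-a,0,1)
  File "tab.py", line 10, in hull
    P=[proj((*(np.array(ax)+r*e+s*w*n),z),cam) for r in(r0,r1) for s in(-1,1) for z in(.067,.097)]
       ~~~~^^^^^^^^^^^^^^^^^^^^^^^^^^^^^^^^^^^
  File "h.py", line 10, in proj
    c=arm.calibration(cam);K=np.array(c["intrinsics"]);T=np.array(c["T"])
ValueError: time passes only in moves, steps and waits
```

```bash
sed -i 's/^from station import arm/from station import arm\nimport functools\n@functools.lru_cache(None)\ndef cal(c): return arm.calibration(c)/; s/c=arm.calibration(cam)/c=cal(cam)/' h.py
python3 tab.py scene0:scene t4:top
```

```text
scene0 scene (np.float64(-2.2025236520294142), array([90.52772706, -2.25      ]))
t4 top (np.float64(112.12755591949912), array([115.97154573, 112.        ]))
```

Request:
{"api": "move_arm", "payload": {"deltas": [[-35,0,0,0,0,0],[-35,-5,0,0,0,0],[-25,-5,2,0,0,0],[-5,0,0,0,0,1.9],[-2,0,0,0,0,1.9]]}}

```text
t: 8.45
eef_pos: [0.5932, 0.123, 0.2529]
ee_rot: [-3.141, 0.0, -1.066]
force: [-0.2, -0.4, 0.5]
width: 0.0003
```

Request:
{"api": "move_arm", "payload": {"deltas": [[-3,0,0,0,0,0],[-3,0,0,0,0,0],[-3,0,0,0,0,0],[-2,0,0,0,0,0],[0,0,0,0,0,0]]}}

```text
t: 8.87
eef_pos: [0.5843, 0.1233, 0.2518]
ee_rot: [-3.141, 0.0, -1.068]
force: [0.6, 0.6, 0.6]
width: 0.0003
```

Request:
{"api": "move_arm", "payload": {"deltas": [[0,0,0,0,0,0],[10,0,0,0,0,0],[25,5,0,0,0,0],[38,5,0,0,0,0],[38,0,0,0,0,0]]}}

```text
t: 9.28
eef_pos: [0.6969, 0.134, 0.2518]
ee_rot: [3.141, 0.0, -1.067]
force: [0.4, 0.2, 0.6]
width: 0.0005
```

```bash
python3 - <<'E'
from h import *
save("top","t5"); print(arm.get_state()["eef_pos"])
E
python3 tab.py t5:top
```

```text
[0.70318291 0.13352295 0.25066283]
t5 top (np.float64(117.50539080894417), array([113.12139682, 117.5       ]))
```

Run:
```python
from h import *
from fit import *
im=cv2.imread("pics/t5.png")[:,:,::-1].copy()
from tab import measure
for ax in((.5945,.0488),(.595,.049),(.5955,.0492)):
    m=at(cl["top"][1],"top",.064)[:2]-ax
    print(ax,measure(im,"top",ax)[0],np.degrees(np.arctan2(m[1],m[0])),np.hypot(*m))
a=im[150:240,255:345]; a=cv2.resize(a,None,fx=6,fy=6,interpolation=cv2.INTER_CUBIC).copy()
for ang,col in((115.9,(255,0,0)),(117.5,(0,200,0))):
    f=np.radians(ang);e=np.array([np.cos(f),np.sin(f)])
    for r0,r1,z in((.05,.09,.097),(.09,.13,.06)):
        p,q=[tuple(int(v) for v in (proj((.595+r*e[0],.049+r*e[1],z),"top")-[255,150]+.5)*6) for r in(r0,r1)]
        cv2.line(a,p,q,col,1)
cv2.imwrite("pics/c7.png",a[:,:,::-1])
```

```text
(0.5945, 0.0488) 117.06256056779091 116.41972272543845 0.11214643270423572
(0.595, 0.049) 117.50539080894417 116.69385022700868 0.11219107678040627
(0.5955, 0.0492) 117.96120209293836 116.96775338483343 0.11223828691675745
```

View pics/c7.png

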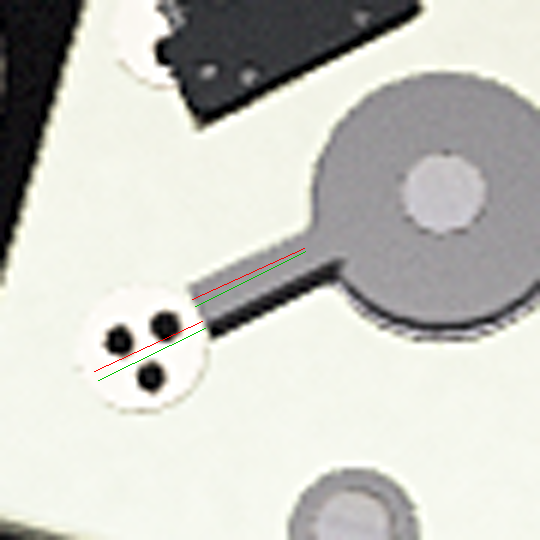

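The tab points through marker 3's centre (crop 143,348) to within about 1–1.5°, which is squarely enough. Now the button: rise, cross above the tab, then descend.

Request:
{"api": "move_arm", "payload": {"deltas": [[0,0,25,0,0,0],[0,0,30,0,0,0],[0,0,25,0,0,0],[-27,-7,0,0,0,0],[-27,-7,0,0,0,0]]}}

```text
t: 9.75
eef_pos: [0.6425, 0.1193, 0.3322]
ee_rot: [-3.14, -0.0, -1.068]
force: [-1.0, 1.1, -0.3]
width: 0.0006
```

Request:
{"api": "move_arm", "payload": {"deltas": [[-28,-7,0,0,0,0],[-28,-7,0,0,0,0],[-28,-7,0,0,0,0],[-28,-7,0,0,0,0],[-28,-7,0,0,0,0]]}}

```text
t: 10.17
eef_pos: [0.5006, 0.0838, 0.3312]
ee_rot: [3.14, 0.0, -1.068]
force: [-0.5, 0.2, 0.8]
width: 0.0007
```

Request:
{"api": "move_arm", "payload": {"deltas": [[-20,-6,0,0,0,0],[-6,-2,0,0,0,0],[0,0,-20,0,0,0],[0,0,-20,0,0,0],[0,0,0,0,0,0]]}}

```text
t: 10.58
eef_pos: [0.4747, 0.0758, 0.2888]
ee_rot: [3.136, 0.001, -1.069]
force: [-0.6, -0.2, -0.6]
width: 0.0008
```

```bash
python3 - <<'E'
from h import *
a=save("top","t6")[130:280,230:390]; b=save("scene","s6")[110:260,270:430]
im=np.hstack([a,b]); cv2.imwrite("pics/c8.png",cv2.resize(im,(800,375),interpolation=cv2.INTER_CUBIC)[:,:,::-1]); print(arm.get_state()["eef_pos"],arm.get_state()["force"])
E
python3 tab.py s6:scene
```

```text
[0.47597879 0.07631543 0.29141629] [-0.59436394  0.09022365  0.27253966]
s6 scene (np.float64(117.01300352799774), array([104.36679661, 117.        ]))
```

View pics/c8.png

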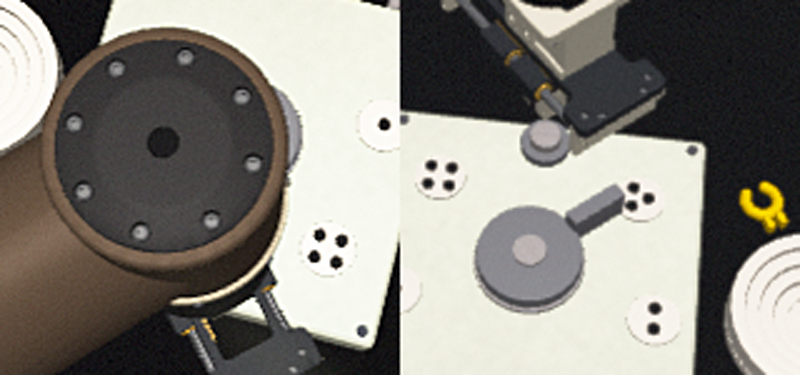

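Scene view: the tab points at the three-dot marker (117.0° against 115.9°), and the fingertips hover just behind the button. I shift 7 mm forward and press slowly.

Request:
{"api": "move_arm", "payload": {"deltas": [[7,1,0,0,0,0],[0,0,-12,0,0,0],[0,0,-10,0,0,0],[0,0,-5,0,0,0],[0,0,0,0,0,0]]}}

```text
t: 11.1
eef_pos: [0.4829, 0.0774, 0.2644]
ee_rot: [3.141, -0.0, -1.068]
force: [-0.4, -0.1, 0.6]
width: 0.0003
```

Request:
{"api": "move_arm", "payload": {"deltas": [[0,0,-3,0,0,0],[0,0,-3,0,0,0],[0,0,-2,0,0,0],[0,0,-2,0,0,0],[0,0,0,0,0,0]]}}

```text
t: 11.52
eef_pos: [0.483, 0.0776, 0.2551]
ee_rot: [-3.14, -0.0, -1.067]
force: [2.1, 0.4, 4.4]
width: 0.0006
```

Contact is at 4.4 N. I press on in small steps until it bottoms out.

Request:
{"api": "move_arm", "payload": {"deltas": [[0,0,-1,0,0,0],[0,0,-1,0,0,0],[0,0,-1,0,0,0],[0,0,0,0,0,0],[0,0,0,0,0,0]]}}

```text
t: 11.93
eef_pos: [0.483, 0.0776, 0.254]
ee_rot: [-3.139, -0.001, -1.067]
force: [-6.7, 0.2, 24.5]
width: 0.0001
```

Bottomed at 24.5 N. I raise in steps and watch the force to confirm that the spring travel was full.

Request:
{"api": "move_arm", "payload": {"deltas": [[0,0,1,0,0,0],[0,0,1,0,0,0],[0,0,1,0,0,0],[0,0,0,0,0,0],[0,0,0,0,0,0]]}}

```text
t: 12.35
eef_pos: [0.483, 0.0776, 0.2551]
ee_rot: [-3.14, -0.0, -1.067]
force: [3.7, -0.3, 4.8]
width: 0.0006
```

Request:
{"api": "move_arm", "payload": {"deltas": [[0,0,1,0,0,0],[0,0,1,0,0,0],[0,0,0,0,0,0],[0,0,0,0,0,0],[0,0,0,0,0,0]]}}

```text
t: 12.77
eef_pos: [0.4824, 0.0774, 0.2566]
ee_rot: [3.142, 0.0, -1.068]
force: [2.9, 1.4, 4.2]
width: 0.0005
```

Request:
{"api": "move_arm", "payload": {"deltas": [[0,0,1,0,0,0],[0,0,1,0,0,0],[0,0,0,0,0,0],[0,0,0,0,0,0],[0,0,0,0,0,0]]}}

```text
t: 13.18
eef_pos: [0.4822, 0.0772, 0.2585]
ee_rot: [3.141, 0.0, -1.068]
force: [0.4, 0.7, 1.6]
width: 0.0003
```

Request:
{"api": "move_arm", "payload": {"deltas": [[0,0,2,0,0,0],[0,0,2,0,0,0],[0,0,0,0,0,0],[0,0,0,0,0,0],[0,0,0,0,0,0]]}}

```text
t: 13.6
eef_pos: [0.4821, 0.0771, 0.2624]
ee_rot: [3.141, 0.0, -1.068]
force: [-0.3, 0.2, -0.2]
width: 0.0003
```

Request:
{"api": "move_arm", "payload": {"deltas": [[0,0,15,0,0,0],[0,0,30,0,0,0],[-20,-10,30,0,0,0],[-30,-30,30,0,0,0],[0,0,0,0,0,0]]}}

```text
t: 14.02
eef_pos: [0.436, 0.0411, 0.3659]
ee_rot: [-3.136, -0.0, -1.068]
force: [-0.1, -0.1, -0.8]
width: 0.0005
```

```bash
python3 - <<'E'
from h import *
b=save("scene","s7")[90:330,180:500]
cv2.imwrite("pics/c9.png",cv2.resize(b,(800,600),interpolation=cv2.INTER_CUBIC)[:,:,::-1]); print(arm.get_state()["eef_pos"],arm.get_state()["force"])
E
python3 tab.py s7:scene
```

```text
[0.4370814  0.04206047 0.36423989] [1.13346201 0.55005576 0.39718727]
s7 scene (np.float64(117.02275115417923), array([104.47411178, 117.        ]))
```

View pics/c9.png

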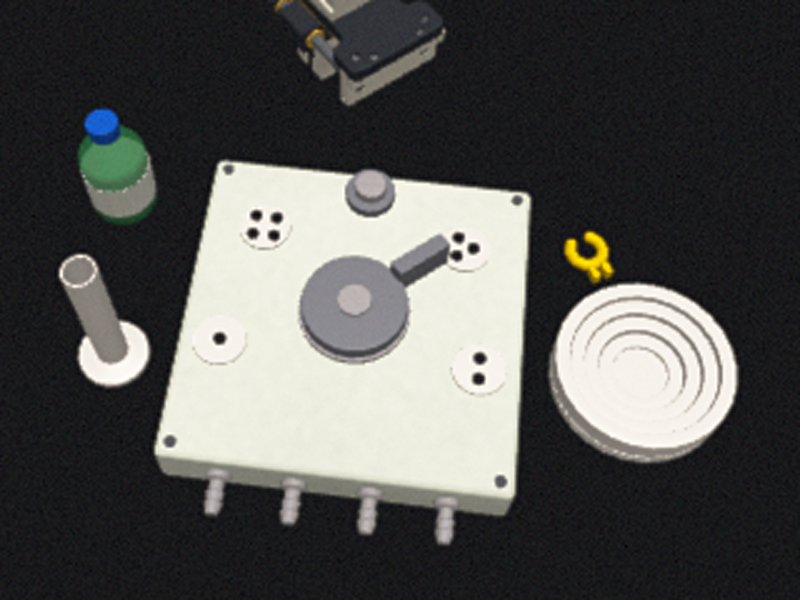

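Final view: the tab points at marker 3, the button is back up (370,185), the bystanders stand where they were, and the arm is clear. Handing in.

```bash
python3 -c "
from station import arm
arm.job_done()"
```

```text
the job is handed in; nothing more can be done
```

The selector now points at the three-dot marker. After that I pressed the start button fully down and it came back up. I handed the job in at about 14 s of the 58 s allowed.

- **Selector:** I pushed the tab round anticlockwise with the closed fingertips, without pinching it. I did not measure whether the selector lifted, but it looks seated in the last picture. The final scene-camera check put the tab at 117.0° world, against 115.9° for the marker from the pose fit. The two cameras disagree slightly, and depending on the reference the tab is about 0.6° to 1.6° past centre. I left that uncorrected.
- **Start button:** The spring force rose to about 5 N, then jumped to 24.5 N at the end stop. It fell to zero over about 6 mm on the way up, which fits the full travel. The last picture shows the button up.
- **Surroundings:** The flask rest, measuring cylinder, reagent bottle and clip look unmoved in the last picture. The arm ended clear of everything.

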